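# Load a brake pad and wedge the grinder carrier off its rests

## Robot

A 7-joint arm with a two-finger parallel gripper is mounted at the origin on the work surface. World frame = base frame: x ahead of the robot, y to its left, z up, the work surface at z = 0. Lengths are in m, angles in degrees, forces in N, time in s.
With the tool pointing down it reaches from about 0.425 to 0.875 m from the base axis. Payload 4.7 kg.
Tool frame: the origin (TCP) lies between the finger pads; the fingertips stand env.tip_reach ahead of it and the grasp point (between the pads) lies 2 mm behind it (env.tip_reach is the distance from the TCP to the fingertips, in m); z points along the fingers, y is the line along which they close (so a half turn about z gives the same grasp; the last joint's range is limited). The gripper opens to 87 mm and grips with 3 to 60 N. Pads are 19 mm wide; open, the fingers measure 117 mm over their backs; the gripper's body (75 mm by 190 mm) begins 51 mm behind the grasp point.
Start: joints at [75.12, 18.392, -4.016, 83.108, 1.295, 78.541, -3.26], TCP at [0.176, -0.626, 0.24] pointing down, gripper open.
Joint ranges: [-163.93, 163.93], [-17.29, 119.83], [-79.2, 71.16], [3.27, 140.29], [-89.18, 269.18], [5.43, 117.66], [-154.24, 154.24]. Speed limits (degrees/s): [147.25, 147.25, 180, 180, 180, 180, 180].

## Interface

Orientations are given as [roll, pitch, yaw] about the fixed x, y, z axes, in that order (R = Rz(yaw) Ry(pitch) Rx(roll)).
In Python, from cell import env, viewer gives the robot as it stands (env), with the cameras (viewer).
- The arm moves only by the shell command python3 steer.py [FORCE], which reads ROWS from standard input. ROWS is a JSON list of rows, 1 to 8 of them, each an object with the fields tx, ty, tz (the shift in parts of the range, where 1.0 means 600 mm), twist (a turn about the tool's z in normalised numbers (1 is 90 degrees)), jaw (the finger opening in m); a field left out counts as zero (the opening has to be given); each row is the pose to reach, as a shift and turn from the pose commanded when the command began, along the tool's axes at that moment; what a row does not reach only later rows make up. A row lasts 1/12 s, in which the tool goes at most 0.0417 m and 7.16 degrees, less where a joint would pass 70% of its speed; a pose out of reach is approached as far as the arm can. The fingers move at their own pace and stop on an object; FORCE is the grip in N (left out, the last holds). Time passes only in rows, so rows that do not move let the fingers close. It prints the time, the measured TCP pose, the force, the opening and the grip force at its end. Shift and turn numbers lie between -1 and 1, and a call with a number outside is refused. Input that does not fit is refused with a message, and nothing moves.
- env.get_obs(): the state, without advancing time (a new reading comes with each control period).
- viewer.read_camera(name): name is "scene" or "top" or "wrist"; returns a dict with "color" (480x640x3 uint8, blue, green, red), "fx", "fy", "cx", "cy" (pixels), "world_from_camera" (4x4, takes a point from camera to world coordinates). Camera axes: x right, y down, z forward; pixel columns grow to the right and rows downward; lengths in m; the calibration is good to about 2 mm. The wrist camera is an equidistant fisheye: a pixel r from the principal point sees the ray r / f radians off the axis. A picture is of the moment at which its call begins. There is no depth.
- env.sign_off(): hands the job in; it is judged then, once.
The state is a dict: "time_s": time; "qpos": joint angles; "joint_velocities": joint speeds; "effort": joint torques, N m; "tool_pos": TCP position; "tool_rot": TCP orientation; "force": force on the tool from outside, world axes, zero at the start; "wrist_torque": the same for the moment, N m; "grip_width": finger opening in m; "grasp_force": force on a finger pad.
Only numpy, scipy, OpenCV 4.12 (cv2) and the standard library are available. Lean on these libraries where they do the work, as an engineer would, in place of code of your own. Each camera call takes 0.05 s, during which the arm holds its last target. There are 200 camera calls.

## Task

Set up the hand-cranked pad grinder for its next pad: slide the black pad blank down into the carrier's pocket until it sits fully home and let go of it. Then take the brass wedge by its grip block and push it, lying flat on the green base plate, thin end first under the white nylon nose roller until the carrier just lifts off its two rest posts, about 4 mm at the roller. Finish while still gripping the wedge there, with only the wedge holding the carrier up, and leave the other things on the bench where they are.

Things in the scene. Friction and masses are not known exactly. Their poses are not given: they have to be found in the camera images.
- grinder: Fixed green grinder. Base plate 110 (x) by 430 (y) by 12 mm thick; origin at the centre of its underside, z up; y runs along the carrier from nose roller to pivot: push the wedge along +y. Plate flat in front of the roller but for 5 mm bolt heads (x +-44, y -196 mm). Column at (15, 168) mm, its head and crank swung away to +y, up to 275 mm high. Rest posts at x +-41, y -45, 16 mm thick.
- carrier: Steel beam hinged to the grinder, 0.9 kg; origin on the pivot, at (0, 85, 40) mm in the grinder's frame; axes parallel to it at rest. Swings up only (free end rises), falls back on the rest posts by its weight (5 to 7 N at the roller). Pocket block 62 (x) by 106 (y) mm, top 52 mm above the bench. Side arms, 45 mm apart, carry the roller; their undersides are 26 mm above the bench.
- pocket (a point): Centre of the floor of the carrier's open-topped rectangular pocket, 32 mm above the bench at rest. The pocket is 39 (x) by 73 (y) mm, 20 mm deep; axes as the carrier's.
- roller: White nylon roller, 20 mm thick, 43 mm long, at the carrier's free end; spins freely on its axle along x; origin at its centre, 170 mm from the pivot. At rest at (0, -85, 31) mm in the grinder's frame: 9 mm gap between base plate and its underside. Its height above 31 mm is the lift. Its own y and z axes mean nothing as it spins.
- pad: Rough black brake pad blank, an upright block 36 (x) by 70 (y) by 44 (z) mm, about 0.17 to 0.34 kg; origin at the centre of its underside. Its lowest 6 mm taper in by 2.5 mm all round as a lead-in. Stands loose on the bench; its y (long) axis goes along the pocket's y, either way round. Seated, its top stands 24 mm above the pocket block.
- wedge: Brass wedge, 30 mm wide (x), 0.3 kg, flat on the bench; origin under the centre of its grip block (24 by 24 mm, 52 mm high, grasp it across x). Thin end towards its +y: ramp from 20.5 mm thick at y = 12 to 3 mm at the tip, y = 82 mm (1 in 4). Flat on the plate it meets the resting roller when the tip is about 25 mm past the roller's centre line, then lifts it 1 mm per 4 mm of push.
- wedge_tip (a point): Middle of the wedge's thin end, on its underside, 82 mm from the wedge's origin along its y axis.
- setting_block: Bystander: stepped brass block 35 by 60 by 30 mm, origin under its centre. Leave alone.
- spare_roller: Bystander: white nylon tube 40 mm across, 45 mm high, standing; origin under its centre. Leave alone.
- bolt1: Bystander: iron anchor bolt standing on its head, 86 mm high, 30 mm across the head; origin under the head. Leave alone.
- bolt2: Bystander: the second iron anchor bolt, the same. Leave alone.
- wrench: Bystander: steel wrench lying on the bench. Leave alone.
- oil: Bystander: red oil tin 56 mm across, 80 mm high; origin under its centre. Leave alone.

How it is judged (in metres and radians):
On the way:
1. the pad blank sits fully home in the pocket and is let go, the carrier still on its rests (z of pad in the frame of pocket below 0.003 m and horizontal distance between pad and pocket below 0.004 m and angle between the y axis of pad and the y axis of pocket, either way round below 0.08 rad and contact force between the fingers and pad below 0.1 N and z of roller in the frame of grinder below 0.032 m), for 0.2 s.
At the end, for the whole second after the job is handed in: Pad home in the pocket (3 mm of the floor, 4 mm sideways, 0.08 rad); roller lifted 1.5 to 6.5 mm by the wedge alone, pressing it over 1 N; wedge flat (0.12 rad), within 5 mm of the base plate, held by the fingers with over 2 N; robot touches neither carrier nor pad; all still (z of pad in the frame of pocket below 0.003 m and horizontal distance between pad and pocket below 0.004 m and angle between the y axis of pad and the y axis of pocket, either way round below 0.08 rad and z of roller in the frame of grinder between 0.0325 and 0.0375 m and contact force between wedge and roller above 1 N and contact force between the fingers and wedge above 2 N and z of wedge in the frame of grinder below 0.017 m and angle between wedge's own z axis and vertical below 0.12 rad and contact force between each of the arm, the fingers and carrier below 0.3 N and contact force between each of the arm, the fingers and pad below 0.3 N and linear speed of each of wedge, carrier below 0.01 m/s); the arm keeps its last pose, push and grip.
It fails at once if a bystander is moved more than 30 mm (distance of any of setting_block, spare_roller, bolt1, bolt2, wrench, oil from where it was at the start of the episode above 0.03 m).
It also fails if it takes over 59 s, if anything falls off the work surface, if the arm or the gripper's body presses on something with over 40 N, if the wrist force passes 120 N, or if a joint passes its speed limit or range.

## Working session

There is one attempt and no reset: what is moved stays moved. The work goes in short steps, Python scripts to look and compute and a shell command to move; the robot and the scene stay as the last step left them, time stands still between calls to the robot, and variables do not carry over. Pictures are saved under pics/ and viewed, at most 12 in all, crops included, and the job is handed in when it is done.

```bash
ls; mkdir -p pics
python3 - <<'E'
from cell import env, viewer
import cv2,pickle
o=env.get_obs();print(o['time_s'],o['tool_pos'],o['tool_rot'],o['grip_width'],env.tip_reach)
for n in('scene','top','wrist'):
    c=viewer.read_camera(n);pickle.dump(c,open(f'pics/{n}0.pkl','wb'));cv2.imwrite(f'pics/{n}0.png',c['color'])
    print(n,c['fx'],c['fy'],c['cx'],c['cy'],c['world_from_camera'].round(3).tolist())
E
```

```text
cell.py
pics
steer.py
0.0 [ 0.17556636 -0.62529046  0.23844519] [-1.79889681e+02  5.35086289e-03  1.56891970e+01] 0.08672822209116855 0.017
scene 442.0101145818385 442.0101145818385 317.8739155272401 238.83007201527218 [[-0.457, 0.725, -0.515, 1.006], [0.889, 0.368, -0.271, 0.188], [-0.007, -0.582, -0.813, 0.717], [0.0, 0.0, 0.0, 1.0]]
top 583.4638812730124 583.4638812730124 316.81076507751607 242.83826199905135 [[-0.003, -0.99, 0.144, 0.41], [-1.0, 0.004, 0.005, -0.033], [-0.006, -0.144, -0.99, 1.344], [0.0, 0.0, 0.0, 1.0]]
wrist 371.64829954431775 371.64829954431775 317.889767830338 237.59173514537437 [[0.271, -0.933, -0.237, 0.239], [-0.963, -0.263, -0.064, -0.607], [-0.003, 0.246, -0.969, 0.383], [0.0, 0.0, 0.0, 1.0]]
```

View pics/top0.png

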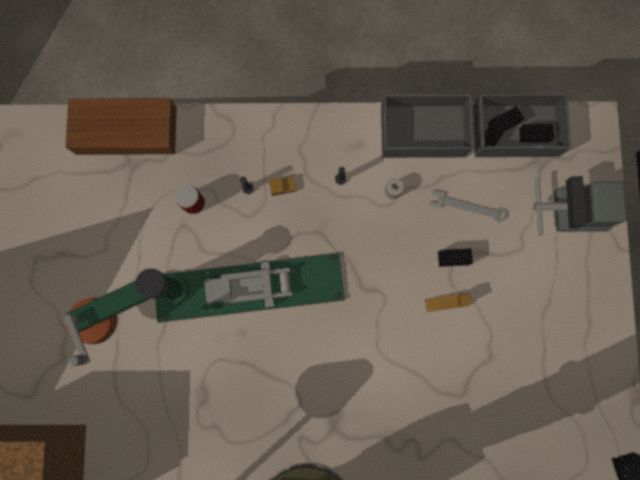

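View pics/scene0.png

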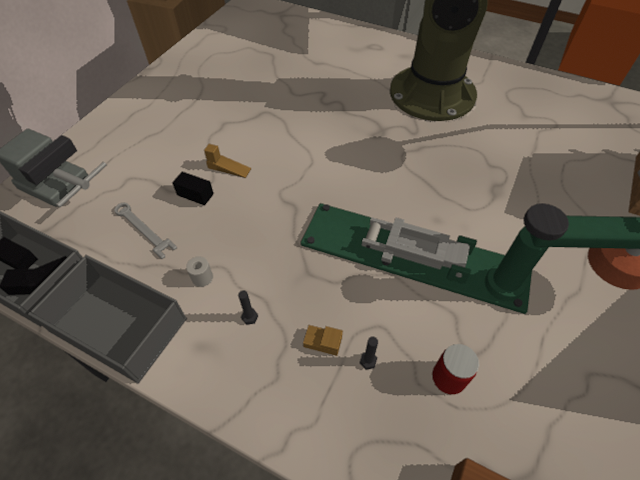

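The top view shows the grinder plate at about (155–343, 255–320) with the roller near (284,282). The pad is near (455,258) and the wedge near (448,302), with its grip at (465,299) and its tip to the left. In the scene view the pad is at (193,188), the wedge at (228,162), and the roller at (373,233).

```bash
cat > h.py <<'E'
import numpy as np,cv2,pickle
def ray(c,uv):
    uv=np.atleast_2d(np.asarray(uv,float));x=(uv[:,0]-c['cx'])/c['fx'];y=(uv[:,1]-c['cy'])/c['fy']
    if c.get('fish'):
        r=np.hypot(x,y)+1e-12;d=np.c_[np.sin(r)*x/r,np.sin(r)*y/r,np.cos(r)]
    else: d=np.c_[x,y,np.ones(len(x))]
    T=c['world_from_camera'];return T[:3,3],d@T[:3,:3].T
def plane(c,uv,z):
    o,d=ray(c,uv);return (o+d*((z-o[2])/d[:,2])[:,None])[:,:2]
def load(n,k=0):
    c=pickle.load(open(f'pics/{n}{k}.pkl','rb'));c['fish']=n=='wrist';return c
def mask(c,what):
    h=cv2.cvtColor(c['color'],cv2.COLOR_BGR2HSV);H,S,V=[h[...,i].astype(int) for i in range(3)]
    return {'green':(H>60)&(H<95)&(S>110),'brass':(H>12)&(H<28)&(S>130)&(V>60),'black':(V<50)&(S<90)}[what].astype(np.uint8)
def blobs(m,amin=60):
    n,l,s,ce=cv2.connectedComponentsWithStats(m)
    return [(s[i],(l==i).astype(np.uint8)) for i in range(1,n) if s[i,4]>amin]
def rect(c,m,z):
    k=max(cv2.findContours(m,cv2.RETR_EXTERNAL,cv2.CHAIN_APPROX_NONE)[0],key=len)[:,0]
    return cv2.minAreaRect((plane(c,k,z)*1000).astype(np.float32))
E
python3 - <<'E'
from h import *
for n in('top','scene'):
    c=load(n)
    for w,z in(('green',.012),('brass',0.01),('black',.044)):
        for s,m in blobs(mask(c,w)):
            r=rect(c,m,z);print(n,w,s,np.round(r[0],1),np.round(r[1],1),round(r[2],1))
c=load('top')['color'][225:335,140:500];cv2.imwrite('pics/crop1.png',cv2.resize(c,None,fx=2.2,fy=2.2,interpolation=cv2.INTER_CUBIC))
E
```

```text
top green [177 284  15  19  73] [491.9 277.4] [28.8 35.4] 50.9
top brass [  67   99  104   55 3151] [888.3 446.6] [244.7 134.2] 89.7
top brass [269 177  27  18 357] [742.4  55.7] [37.3 57.5] 11.2
top brass [426 294  46  17 511] [ 467.7 -324.4] [ 26.5 102. ] 8.3
top brass [   0  441   45   39 1456] [124.6 626. ] [99.7 80.1] 89.9
top black [386  97  26  11 176] [ 930.1 -217.2] [58.2 24.4] 88.8
top black [440  97  27   8  83] [ 933.4 -344.3] [61.  17.1] 89.7
top black [ 483   97   59   50 1079] [ 882.  -480.3] [136.6 118.4] 89.7
top black [541  96  21   9  90] [ 933.3 -572.7] [46.5 19.5] 89.7
top black [473  99   8  52 261] [ 875.2 -396.1] [ 14.1 123.1] 89.2
top black [518 121  42  24 677] [ 853.2 -538.5] [54.1 98.3] 2.5
top black [635 150   5  51 107] [ 753.5 -757.3] [  9.1 117.7] 85.3
top black [337 168   8  15  75] [756.1 -80.5] [16. 33.] 89.4
top black [566 178  26  50 956] [ 689.8 -619.3] [113.6  55. ] 0.3
top black [243 180  10  13  82] [731.5 133.1] [29.4 19.4] 26.7
top black [439 249  33  17 414] [ 566.4 -335.5] [35.  73.5] 2.8
top black [135 270  48  35 576] [499.4 328.5] [108.
[... 1076 characters left out ...]
0.3 139.4] 5.4
scene black [  18  136   59   51 1241] [ 655.3 -648.1] [ 80.1 136.8] 89.0
scene black [173 172  40  33 837] [ 581.4 -324.4] [58.3 94.2] 2.5
scene black [ 524  204   44   37 1188] [346.  333.1] [76.1 91.5] 88.2
scene black [   0  215   73   81 2893] [ 869.  -523.3] [119.7 190. ] 0.3
scene black [  87  259   86   51 1048] [ 833.4 -294.9] [ 49.2 192. ] 0.3
scene black [  0 261 133 119 693] [ 941.6 -318.1] [263.9 135.4] 62.3
scene black [239 291  19  33 322] [762.5 -81.1] [62.8 24.4] 54.5
scene black [513 298  10   9  67] [544.5 325. ] [13.3 17.3] 67.7
scene black [360 338  17  31 340] [739.2 137.5] [52.6 22.7] 9.5
scene black [ 65 352  44  30 185] [ 961.4 -248.3] [91.3  7.5] 89.8
```

View pics/wrist0.png

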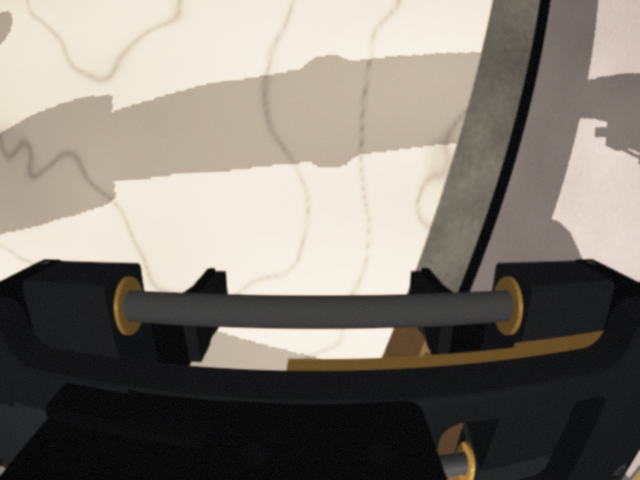

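The wrist view shows only bare bench ahead of the fingers; the gripper hides everything below row 260. I'll move so the pad and wedge lie ahead of the tool.

The rows are not in the units I measure in: shifts go in shares of 600 mm and turns go in shares of 90 degrees. I convert before sending: 0.39 m is 0.65, -0.07 m is -0.1167, -77 degrees is -0.8556.

```bash
echo '[{"tx":0.65, "ty":-0.1167, "twist":-0.8556, "jaw":0.087}, {"tx":0.65, "ty":-0.1167, "twist":-0.8556, "jaw":0.087}, {"tx":0.65, "ty":-0.1167, "twist":-0.8556, "jaw":0.087}, {"tx":0.65, "ty":-0.1167, "twist":-0.8556, "jaw":0.087}, {"tx":0.65, "ty":-0.1167, "twist":-0.8556, "jaw":0.087}, {"tx":0.65, "ty":-0.1167, "twist":-0.8556, "jaw":0.087}, {"tx":0.65, "ty":-0.1167, "twist":-0.8556, "jaw":0.087}, {"tx":0.65, "ty":-0.1167, "twist":-0.8556, "jaw":0.087}]' | python3 steer.py
```

```text
(no output)
```

View pics/crop1.png

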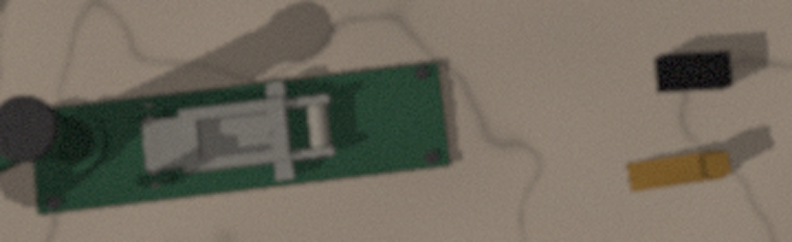

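The crop shows the plate's right edge at about x=445 and the roller at about (318,122). The grinder is yawed a few degrees, the pad is at (693,70), and the wedge spans 628–730 with its grip at the right.

To row units: 0.043 m is 0.0717, 0.042 m is 0.07, -19 degrees is -0.2111.

```bash
echo '[{"tx":0.0717, "ty":0.07, "twist":-0.2111, "jaw":0.087}, {"tx":0.0717, "ty":0.07, "twist":-0.2111, "jaw":0.087}, {"tx":0.0717, "ty":0.07, "twist":-0.2111, "jaw":0.087}, {"tx":0.0717, "ty":0.07, "twist":-0.2111, "jaw":0.087}, {"tx":0.0717, "ty":0.07, "twist":-0.2111, "jaw":0.087}]' | python3 steer.py
python3 - <<'E'
from cell import env, viewer
from h import *
c=viewer.read_camera('wrist');o=env.get_obs();print(o['tool_pos'],o['tool_rot'],o['qpos'])
pickle.dump(c,open('pics/wrist1.pkl','wb'));cv2.imwrite('pics/wrist1.png',c['color']);c['fish']=True
for w,z in(('brass',0.0),('black',.044)):
    for s,m in blobs(mask(c,w),300):
        r=rect(c,m,z);print(w,s,np.round(r[0],1),np.round(r[1],1),round(r[2],1))
E
```

```text
time_s: 1.23
tool_pos: [0.5279, -0.452, 0.239]
tool_rot: [-179.9, -0.0, 91.8]
force: [0.0, -0.4, 0.3]
grip_width: 0.0873
grasp_force: 0.0
[ 0.52725884 -0.45267123  0.23915106] [-1.79931536e+02  1.94028604e-02  9.17430128e+01] [ 55.26659246  25.73997108 -23.96396555  75.12767293  10.33561968
  81.2825782   33.59847712]
brass [ 246   39   35   89 2590] [ 463.7 -319.5] [34.1 92.8] 6.9
brass [113 277  28  58 759] [ 290.2 -578. ] [83.6 37.8] 77.8
brass [495 276  29  59 871] [ 769.6 -561.6] [40.1 84.8] 14.2
brass [ 288  332  314   40 3876] [ 725.8 -630.6] [459.9  27.1] 1.9
brass [457 441  19  39 364] [ 777.2 -843. ] [ 28.1 111.5] 18.7
black [ 596    0   44   83 1505] [ 874.2 -214.6] [100.8  79.3] 83.5
black [ 345   62   41   74 2887] [ 566.2 -339.3] [36.1 68.2] 2.8
black [    0   192   640   288 95591] [ 490.1 -722.2] [1362.3  587. ] 3.4
black [186 269  41  26 645] [ 414.7 -519.8] [43.7 27. ] 1.7
black [410 269  41  26 662] [ 643.2 -512.3] [43.7 26.9] 2.0
```

View pics/wrist1.png

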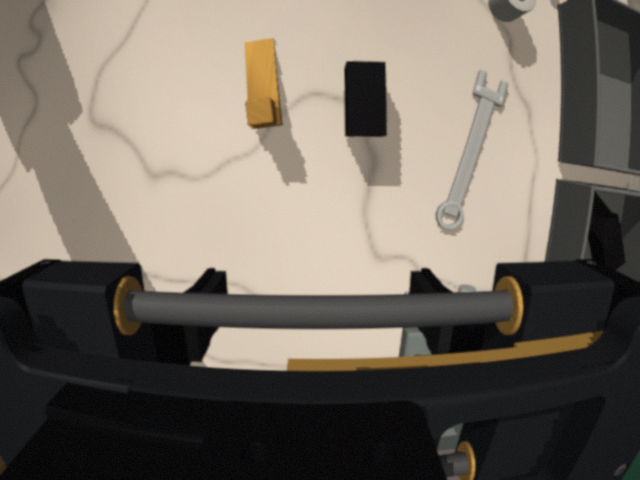

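In the wrist view the pad's top face spans 345–386 × 62–136 and measures 36×68 mm, which matches. The wedge is at 246–281 × 39–128 with its tip up the picture. I'll go and grasp the pad across x with the fingertips about 25 mm up.

To row units: 0.13 m is 0.2167, 0.042 m is 0.07, -1.1 degrees is -0.0122.

```bash
echo '[{"tx":0.1883, "ty":0.07, "tz":0.1, "twist":-0.0122, "jaw":0.06}, {"tx":0.1883, "ty":0.07, "tz":0.1, "twist":-0.0122, "jaw":0.06}, {"tx":0.1883, "ty":0.07, "tz":0.1, "twist":-0.0122, "jaw":0.06}, {"tx":0.1883, "ty":0.07, "tz":0.1, "twist":-0.0122, "jaw":0.06}, {"tx":0.1883, "ty":0.07, "tz":0.2167, "twist":-0.0122, "jaw":0.06}, {"tx":0.1883, "ty":0.07, "tz":0.2167, "twist":-0.0122, "jaw":0.06}, {"tx":0.1883, "ty":0.07, "tz":0.2167, "twist":-0.0122, "jaw":0.06}, {"tx":0.1883, "ty":0.07, "tz":0.2167, "twist":-0.0122, "jaw":0.06}]' | python3 steer.py
python3 - <<'E'
from cell import env, viewer
from h import *
c=viewer.read_camera('top');o=env.get_obs();print(o['tool_pos'],o['tool_rot'])
pickle.dump(c,open('pics/top1.pkl','wb'))
h=cv2.cvtColor(c['color'],cv2.COLOR_BGR2HSV)
for p in((335,265),(200,310),(230,310),(330,300),(320,350),(300,310),(284,282),(250,285)): print(p,h[p[1],p[0]])
E
```

```text
time_s: 1.95
tool_pos: [0.5645, -0.3381, 0.1084]
tool_rot: [-179.8, -0.1, 92.9]
force: [-0.3, 0.4, -0.1]
grip_width: 0.0603
grasp_force: 0.0
[ 0.5661199  -0.33865292  0.11052397] [1.79987009e+02 4.22652075e-02 9.29199934e+01]
(335, 265) [ 71 114  74]
(200, 310) [ 71 110  74]
(230, 310) [69 99 77]
(330, 300) [71 86 74]
(320, 350) [ 17  49 155]
(300, 310) [ 17  48 154]
(284, 282) [ 17  32 142]
(250, 285) [ 16  22 125]
```

To row units: 0.068 m is 0.1133, 0.04 m is 0.0667.

```bash
echo '[{"tz":0.0667, "jaw":0.06}, {"tz":0.1133, "jaw":0.06}, {"tz":0.1133, "jaw":0.06}, {"tz":0.1133, "jaw":0.03}, {"tz":0.1133, "jaw":0.03}, {"tz":0.1133, "jaw":0.03}, {"tz":0.1133, "jaw":0.03}, {"tz":0.1133, "jaw":0.03}]' | python3 steer.py 35
python3 - <<'E'
from h import *
c=load('top',1)
h=cv2.cvtColor(c['color'],cv2.COLOR_BGR2HSV).astype(int)
m=((h[...,0]>50)&(h[...,0]<95)&(h[...,1]>60)).astype(np.uint8)
for s,b in blobs(m,300):print(s)
# plate: scan columns/rows for edges of the green
pts={'n':[],'f':[]}
for x in range(205,338,3):
    col=np.where(m[200:345,x])[0]+200
    pts['n'].append((x,col.max()+.5));pts['f'].append((x,col.min()-.5))
def line(uv):
    p=plane(c,uv,.012)*1000
    for _ in range(4):
        a=cv2.fitLine(p.astype(np.float32),cv2.DIST_HUBER,0,.01,.01).ravel()
        e=(p-a[2:])@[-a[1],a[0]];k=abs(e)<max(2,1.5*np.median(abs(e)));p=p[k]
    d=a[:2]*np.sign(a[1]);return d,a[2:],len(p),np.abs(e).mean()
for k in pts:
    d,q,n,e=line(pts[k]);print(k,'ang',np.degrees(np.arctan2(d[1],d[0])),'x at y=70',q[0]+(70-q[1])*d[0]/d[1],n,e)
pe=[];
for y in range(262,292,2):
    r=np.where(m[y,200:400])[0]+200;pe.append((r.max()+.5,y))
p=plane(c,pe,.012)*1000;print('front edge',p.round(1)[::3].tolist())
E
```

```text
time_s: 2.67
tool_pos: [0.5678, -0.3378, 0.0437]
tool_rot: [179.8, 0.1, 93.1]
force: [0.4, -1.0, 4.8]
grip_width: 0.0356
grasp_force: 35.0
[ 270  255   74   53 2507]
[ 156  263  110   58 2836]
[  70  283   76   48 1385]Traceback (most recent call last):
  File "<stdin>", line 10, in <module>
    return umr_maximum(a, axis, None, out, keepdims, initial, where)
ValueError: zero-size array to reduction operation maximum which has no identity
```

To row units: -0.11 m is -0.1833, -0.08 m is -0.1333.

```bash
echo '[{"tz":-0.0667, "jaw":0.03}, {"tz":-0.1333, "jaw":0.03}, {"tz":-0.1833, "jaw":0.03}, {"tz":-0.1833, "jaw":0.03}, {"tz":-0.1833, "jaw":0.03}]' | python3 steer.py
cat > g.py <<'E'
from h import *
c=load('top',1)
h=cv2.cvtColor(c['color'],cv2.COLOR_BGR2HSV).astype(int)
m=((h[...,0]>50)&(h[...,0]<95)&(h[...,1]>60)).astype(np.uint8)
N,F=[],[]
for x in range(195,338):
    col=np.where(m[200:345,x])[0]+200
    if len(col)>5:N.append((x,col.max()+.5));F.append((x,col.min()-.5))
def line(uv,t):
    p=plane(c,uv,.012)*1000
    for _ in range(8):
        a=cv2.fitLine(p.astype(np.float32),cv2.DIST_HUBER,0,.01,.01).ravel()
        e=(p-a[2:])@[-a[1],a[0]];p=p[abs(e)<max(1.5,2*np.median(abs(e)))]
    d=a[:2]*np.sign(a[1]);print(t,'ang',np.degrees(np.arctan2(d[1],d[0])),'x at y=70',a[2]+(70-a[3])*d[0]/d[1],len(p),abs(e).mean());return p
line(N,'near');line(F,'far')
pe=[]
for y in range(258,296):
    r=np.where(m[y,200:400])[0]+200;pe.append((r.max()+.5,y))
line(pe,'front')
p=plane(c,pe,.012)*1000;print('front edge',p.round(1)[::4].tolist())
# roller: bright blob
g=c['color'][...,1].astype(int)
print(g[262:302:2,276:296])
E
python3 g.py
```

```text
time_s: 3.08
tool_pos: [0.5679, -0.3378, 0.1545]
tool_rot: [179.8, 0.2, 93.1]
force: [-0.6, -0.0, -2.4]
grip_width: 0.0356
grasp_force: 35.0
near ang 96.55997 x at y=70 456.91776 130 0.5856118560974913
far ang 96.680786 x at y=70 561.65 118 0.6092514530018204
front ang 6.2915688 x at y=70 1881.777 38 0.5581274608000103
front edge [[568.5, -75.2], [559.3, -75.2], [550.1, -77.4], [540.9, -77.3], [531.7, -79.5], [522.5, -79.4], [513.3, -81.6], [504.2, -81.5], [495.1, -83.7], [486.0, -83.6]]
[[ 51  51  57  53  55  50  61  58  60  59  58  57  60  58  61  65  73  70
   72  68]
 [ 60  52  53  55  55  54  56  54  54  52  55  52  54  52  57  56  55  56
   55  54]
 [ 52  54  50  56  56  53  60  55  53  56  53  61  56  53  54  55  54  56
   53  54]
 [ 68  76  71  76  73  76  79  83  92  98 102  99  93  80  55  56  47  55
   48  54]
 [109 116 116 119 117 119 118 122 121 120 116 120 109  88  66  57  49  59
   54  57]
 [110 105 103 105 114 115 126 119 111 106  98  89  82  74  55  50  51  54
   58  51]
 [ 63  59  70  90 120 134 135 133 122 110  98  83  68  59  54  52  59  56
   52  52]
 [ 54  55  5
[... 393 characters left out ...]
  53  49
   56  58]
 [ 59  51  55  54  81 120 139 144 137 131 118 104  89  73  61  60  55  57
   54  56]
 [ 57  49  56  56  82 115 137 143 139 133 121 109  89  79  63  51  58  55
   51  51]
 [ 54  58  49  57  76 107 137 140 140 127 116 105  90  83  69  62  58  52
   58  53]
 [ 62  71  75  71  78  97 112 119 119 119 113 108 104 105 104  87  72  63
   65  65]
 [101 111 117 121 118 122 121 124 120 118 120 115 118 121 117 100  84  72
   69  69]
 [102 104 100  97  97 101  99  88  85  79  77  75  80  79  80  79  72  72
   74  78]
 [ 67  59  59  54  54  57  55  56  56  52  54  67  72  74  72  73  76  71
   72  71]
 [ 51  56  53  52  56  48  56  58  57  58  70  69  71  70  73  76  75  70
   74  70]]
```

To row units: 0.34 m is 0.5667, -0.066 m is -0.11, -3.5 degrees is -0.0389.

```bash
echo '[{"tx":0.0667, "ty":-0.0067, "tz":-0.0333, "twist":-0.0111, "jaw":0.03}, {"tx":0.1333, "ty":-0.0133, "tz":-0.0667, "twist":-0.0389, "jaw":0.03}, {"tx":0.5667, "ty":-0.0583, "tz":-0.11, "twist":-0.0389, "jaw":0.03}, {"tx":0.5667, "ty":-0.0583, "tz":-0.11, "twist":-0.0389, "jaw":0.03}, {"tx":0.5667, "ty":-0.0583, "tz":-0.11, "twist":-0.0389, "jaw":0.03}, {"tx":0.5667, "ty":-0.0583, "tz":-0.11, "twist":-0.0389, "jaw":0.03}, {"tx":0.5667, "ty":-0.0583, "tz":-0.11, "twist":-0.0389, "jaw":0.03}, {"tx":0.5667, "ty":-0.0583, "tz":-0.11, "twist":-0.0389, "jaw":0.03}]' | python3 steer.py;  echo '[{"tx":0.1333, "ty":-0.0133, "jaw":0.03}, {"tx":0.1333, "ty":-0.0133, "jaw":0.03}, {"tx":0.1333, "ty":-0.0133, "jaw":0.03}]' | python3 steer.py
python3 - <<'E'
from cell import env, viewer
from h import *
c=viewer.read_camera('wrist');o=env.get_obs();print(o['tool_pos'],o['tool_rot'])
pickle.dump(c,open('pics/wrist2.pkl','wb'));cv2.imwrite('pics/wrist2.png',c['color'])
E
```

```text
time_s: 3.75
tool_pos: [0.5142, -0.0163, 0.214]
tool_rot: [-179.8, -0.0, 96.6]
force: [0.8, 0.0, -1.7]
grip_width: 0.0355
grasp_force: 35.0
time_s: 4.0
tool_pos: [0.4957, 0.0705, 0.2146]
tool_rot: [-179.9, -0.2, 97.3]
force: [0.2, 0.7, -1.5]
grip_width: 0.0354
grasp_force: 35.0
[0.49683218 0.06574364 0.21439512] [-1.79875928e+02 -5.60667843e-02  9.71031995e+01]
```

View pics/wrist2.png

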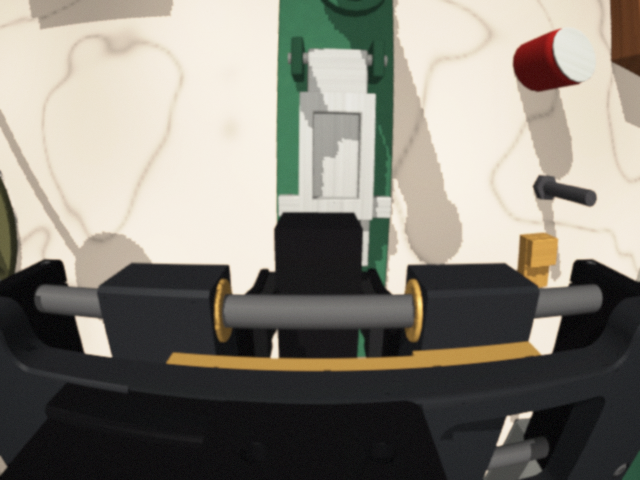

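The wrist view shows the pocket opening with corners at about (313,112), (361,112), (358,199) and (312,198). The block's top edge is at row 93, and the held pad's far top edge is near row 213, columns 280–358.

Run:
```python
from h import *
c=load('wrist',2);g=cv2.cvtColor(c['color'],cv2.COLOR_BGR2GRAY).astype(float)
np.set_printoptions(linewidth=250)
print('row 120-190 cols'); 
for y in(120,135,150,165,180): print(y,g[y,290:384:1].astype(int))
print('cols');
for x in(318,325,337,348,355): print(x,g[84:125,x].astype(int),'|',g[188:224,x].astype(int))
a=plane(c,[(313,112),(361,112),(358,199),(312,198)],.052)*1000
print(a.round(1),a.mean(0),np.linalg.norm(np.diff(a,axis=0),axis=1))
t=plane(c,[(280,213),(358,213)],.2165)*1000;print('pad far edge',t,np.linalg.norm(t[1]-t[0]))
```

```text
row 120-190 cols
120 [106 105 106 107 105 108 105 109 134 179 212 225 226 225 219 211 209 197 181 169 166 163 149 144 154 162 164 163 164 164 163 165 161 165 168 165 164 165 165 165 164 164 164 163 160 161 161 163 163 164 165 168 167 164 164 162 162 163 164 162 161 163
 164 164 164 159 159 151 132 120 139 180 204 219 223 223 221 224 223 222 222 222 224 217 193 140  90  71  66  66  69  66  64  67]
135 [107 107 106 107 105 105 108 110 138 182 214 224 226 227 225 225 228 228 227 227 225 215 185 159 158 161 163 161 162 161 164 163 162 163 164 163 164 167 161 164 164 163 161 160 157 160 159 161 162 161 165 164 163 162 163 158 163 162 160 160 159 159
 162 165 162 161 157 145 134 134 161 192 213 221 222 222 222 222 223 222 223 225 224 218 185 123  77  67  67  70  76  83  86  82]
150 [107 106 107 109 107 109 107 116 142 190 216 224 224 224 223 224 225 225 225 223 225 212 184 160 156 159 161 163 161 164 160 161 161 162 162 159 165 163 158 162 162 161 158 159 156 157 160 172 190 215 223 226 226 223 224 224 222 224 222 221 223 224
 224 224 224 220 218 199 169 152 175 198 214 218 220 220 221 221
[... 1944 characters left out ...]
163 163 163 162] | [217 219 217 216 218 217 216 213 204 195 192 207 221 222 220 220 218 218 218 218 218 218 213 187 135  66  31  23  19  21  22  21  22  21  24  21]
355 [222 222 224 222 224 223 222 222 221 225 227 229 229 230 229 228 229 229 228 230 228 229 229 228 229 228 223 202 163 124 121 144 161 160 159 161 159 164 163 162 161] | [204 208 208 206 206 204 205 201 196 190 190 203 215 218 214 215 215 217 217 214 216 217 215 212 196 174 148 117  86  62  43  26  22  22  21  19]
[[478.5 164.8]
 [517.4 170.2]
 [524.9  98. ]
 [486.7  93.8]] [501.87731536 131.71411318] [39.23502422 72.59015301 38.43625607]
pad far edge [[475.23511823 109.20601932]
 [505.47700682 113.11405183]] 30.493352445147128
```

Run:
```python
from cell import env, viewer
from h import *
T=load('wrist',2)['world_from_camera'];T1=load('wrist',1)['world_from_camera']
# camera in tool frame from shot 1 & 3 new shot
c=viewer.read_camera('wrist');o=env.get_obs();print(o['tool_pos'],o['tool_rot'],(T[:3,3]-c['world_from_camera'][:3,3])*1000)
pickle.dump(c,open('pics/wrist3.pkl','wb'));c['fish']=True
g=cv2.cvtColor(c['color'],cv2.COLOR_BGR2GRAY).astype(int)
col=[ (x,200+np.interp(-100,-g[200:225,x].astype(float),np.arange(25.))) for x in range(290,352,10)];print(col)
y=216;r=g[y,265:375];k=np.where(r<60)[0]+265;print('width row',y,k.min(),k.max());
p=o['tool_pos'];a=np.radians(o['tool_rot'][2]);tx=np.array([np.cos(a),np.sin(a)]);ty=np.array([np.sin(a),-np.cos(a)])
q=plane(c,col,p[2]-.042)-p[:2];print('underside edge in tool',(q@tx*1000).round(1),(q@ty*1000).round(1))
q=plane(c,[(k.min()-.5,y),(k.max()+.5,y)],p[2]-.042)-p[:2];print((q@ty*1000).round(1))
cam=c['world_from_camera'][:2,3]-p[:2];print('cam in tool',cam@tx,cam@ty)
# pocket edges: four lines subpixel on the new image
def cross(v,lev): # first crossing downward
    i=np.where((v[:-1]>=lev)&(v[1:]<lev))[0][0];return i+(v[i]-lev)/(v[i]-v[i+1])
L=[(300+cross(g[y,300:330],192),y) for y in range(128,192,4)]
R=[(385-0-cross(g[y,355:386][::-1][12:],196)-12,y) for y in range(128,192,4)]
F=[(x,100+cross(g[100:120,x],190)) for x in range(332,358,4)]
N=[(x,210-cross(g[190:211,x][::-1][6:],208)-6) for x in range(322,354,4)]
f=lambda u:cv2.fitLine((plane(c,u,.052)*1000).astype(np.float32),cv2.DIST_HUBER,0,.01,.01).ravel()
def X(a,b):
    A=np.c_[a[:2],-b[:2]];t=np.linalg.solve(A,b[2:]-a[2:]);return a[2:]+t[0]*a[:2]
l,r,F_,n=map(f,(L,R,F,N))
for v in(l,r,F_,n):print(np.degrees(np.arctan2(v[1],v[0])))
C=np.array([X(l,F_),X(r,F_),X(r,n),X(l,n)]);print(C.round(1),C.mean(0),np.linalg.norm(np.diff(C,axis=0),axis=1))
```

```text
[0.49762398 0.06233886 0.21427324] [-1.79871080e+02  2.77542046e-02  9.68500231e+01] [-1.32287709  4.24851544  0.37782203]
[(290, np.float64(210.6153846153846)), (300, np.float64(212.19354838709677)), (310, np.float64(212.43076923076924)), (320, np.float64(212.4090909090909)), (330, np.float64(212.4558823529412)), (340, np.float64(212.3709677419355)), (350, np.float64(212.49253731343285))]
width row 216 281 356
underside edge in tool [37.7 36.9 36.8 36.8 36.8 36.9 36.9] [-15.4 -10.3  -5.2  -0.1   5.   10.1  15.2]
[-20.3  18.6]
cam in tool 0.07041520031123404 -0.0008030319147101315
-83.09872
-83.771095
5.840703
9.073491
[[477.4 166.5]
 [517.9 170.6]
 [525.8  98.3]
 [486.4  92. ]] [501.9101  131.87189] [40.70748  72.768875 39.875187]
```

```bash
echo '[{"jaw":0.03}, {"jaw":0.03}, {"jaw":0.03}, {"jaw":0.03}]' | python3 steer.py
cat > go.py <<'E'
import sys,numpy as np
from cell import env, viewer
o=env.get_obs();p=o['tool_pos'];a=np.radians(o['tool_rot'][2])
t=np.array([float(v) for v in sys.argv[1:]]);d=t[:3]-p
print('now',p.round(4),round(o['tool_rot'][2],2),'move',round(d[0]*np.cos(a)+d[1]*np.sin(a),4),round(d[0]*np.sin(a)-d[1]*np.cos(a),4),round(-d[2],4),'turn',round(np.degrees(a)-t[3],2),'F',np.round(o['force'],1))
E
python3 go.py .5018 .1329 .110 96.6
```

```text
time_s: 4.43
tool_pos: [0.4991, 0.0593, 0.2151]
tool_rot: [-180.0, -0.0, 96.4]
force: [-0.1, -0.2, -2.4]
grip_width: 0.0357
grasp_force: 35.0
now [0.4991 0.0593 0.2151] 96.45 move 0.0728 0.0109 0.1051 turn -0.15 F [-0.1 -0.2 -2.4]
```

To row units: 0.105 m is 0.175, 0.09 m is 0.15, -0.15 degrees is -0.0017.

```bash
echo '[{"tx":0.0583, "ty":0.0083, "jaw":0.03}, {"tx":0.1217, "ty":0.0183, "tz":0.0333, "twist":-0.0017, "jaw":0.03}, {"tx":0.1217, "ty":0.0183, "tz":0.1, "twist":-0.0017, "jaw":0.03}, {"tx":0.1217, "ty":0.0183, "tz":0.15, "twist":-0.0017, "jaw":0.03}, {"tx":0.1217, "ty":0.0183, "tz":0.175, "twist":-0.0017, "jaw":0.03}, {"tx":0.1217, "ty":0.0183, "tz":0.175, "twist":-0.0017, "jaw":0.03}, {"tx":0.1217, "ty":0.0183, "tz":0.175, "twist":-0.0017, "jaw":0.03}, {"tx":0.1217, "ty":0.0183, "tz":0.175, "twist":-0.0017, "jaw":0.03}]' | python3 steer.py;echo '[{"jaw":0.03}, {"jaw":0.03}, {"jaw":0.03}, {"jaw":0.03}, {"jaw":0.03}, {"jaw":0.03}]' | python3 steer.py ;python3 go.py .5018 .1329 .084 96.6
```

```text
time_s: 5.1
tool_pos: [0.5028, 0.1343, 0.1118]
tool_rot: [179.9, -0.0, 96.7]
force: [-0.1, 0.2, -0.9]
grip_width: 0.0358
grasp_force: 35.0
time_s: 5.6
tool_pos: [0.5017, 0.1343, 0.1107]
tool_rot: [180.0, 0.0, 96.7]
force: [0.9, 0.7, -2.4]
grip_width: 0.0358
grasp_force: 35.0
now [0.5017 0.1343 0.1107] 96.73 move -0.0014 -0.0001 0.0267 turn 0.13 F [ 0.9  0.7 -2.4]
```

To row units: 0.024 m is 0.04, 0.022 m is 0.0367.

```bash
echo '[{"tx":-0.0023, "tz":0.0133, "jaw":0.03}, {"tx":-0.0023, "tz":0.0233, "jaw":0.03}, {"tx":-0.0023, "tz":0.0317, "jaw":0.03}, {"tx":-0.0023, "tz":0.0367, "jaw":0.03}, {"tx":-0.0023, "tz":0.04, "jaw":0.03}, {"tx":-0.0023, "tz":0.04, "jaw":0.03}, {"tx":-0.0023, "tz":0.04, "jaw":0.03}]' | python3 steer.py;python3 go.py .5018 .1329 .074 96.6
python3 - <<'E'
from cell import env, viewer
from h import *
c=viewer.read_camera('scene');cv2.imwrite('pics/s2.png',cv2.resize(c['color'][170:290,330:490],None,fx=4,fy=4,interpolation=cv2.INTER_CUBIC))
E
```

```text
time_s: 6.18
tool_pos: [0.5016, 0.1331, 0.0863]
tool_rot: [-180.0, -0.0, 96.7]
force: [1.0, -0.4, -1.6]
grip_width: 0.0355
grasp_force: 35.0
now [0.5016 0.1331 0.0863] 96.74 move -0.0002 0.0002 0.0123 turn 0.14 F [ 1.  -0.4 -1.6]
```

View pics/s2.png

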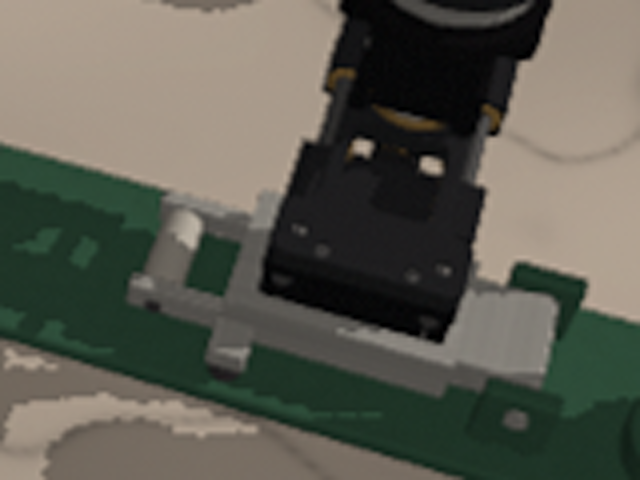

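The pad sits inside the pocket outline, past its taper with no contact force, and the carrier is still on its rests. I'll lower it the rest of the way.

To row units: 0.013 m is 0.0217, 0.011 m is 0.0183.

```bash
echo '[{"tz":0.0067, "jaw":0.03}, {"tz":0.0133, "jaw":0.03}, {"tz":0.0183, "jaw":0.03}, {"tz":0.0217, "jaw":0.03}, {"tz":0.0217, "jaw":0.03}, {"tz":0.0217, "jaw":0.03}]' | python3 steer.py;python3 go.py .5018 .1329 .074 96.6
```

```text
time_s: 6.73
tool_pos: [0.5017, 0.1329, 0.0755]
tool_rot: [-179.9, 0.1, 96.7]
force: [-7.1, -2.2, 17.6]
grip_width: 0.0355
grasp_force: 35.0
now [0.5017 0.1329 0.0755] 96.73 move -0.0 0.0001 0.0015 turn 0.13 F [-7.1 -2.2 17.6]
```

To row units: -0.12 m is -0.2, -0.06 m is -0.1.

```bash
echo '[{"jaw":0.06}, {"jaw":0.06}, {"jaw":0.06}, {"jaw":0.06}, {"tz":-0.0333, "jaw":0.06}, {"tz":-0.1, "jaw":0.06}, {"tz":-0.15, "jaw":0.06}, {"tz":-0.2, "jaw":0.06}]' | python3 steer.py;echo '[{"tx":-0.0667, "jaw":0.06}, {"tx":-0.1333, "tz":-0.0167, "jaw":0.06}, {"tx":-0.2, "tz":-0.0333, "jaw":0.06}, {"tx":-0.2, "tz":-0.0333, "jaw":0.06}, {"tx":-0.2, "tz":-0.0333, "jaw":0.06}, {"tx":-0.2, "tz":-0.0333, "jaw":0.06}, {"tx":-0.2, "tz":-0.0333, "jaw":0.06}]' | python3 steer.py;python3 - <<'E'
from cell import env, viewer
from h import *
c=viewer.read_camera('wrist');pickle.dump(c,open('pics/wrist4.pkl','wb'));cv2.imwrite('pics/w4.png',cv2.resize(c['color'][60:260,240:440],None,fx=3,fy=3,interpolation=cv2.INTER_CUBIC))
c=viewer.read_camera('scene');pickle.dump(c,open('pics/scene4.pkl','wb'))
E
```

```text
time_s: 7.4
tool_pos: [0.5016, 0.1332, 0.1948]
tool_rot: [-180.0, -0.0, 96.8]
force: [1.0, -0.2, -1.0]
grip_width: 0.0596
grasp_force: 0.0
time_s: 7.98
tool_pos: [0.5155, 0.0153, 0.2131]
tool_rot: [-180.0, -0.0, 96.9]
force: [-0.4, -0.5, 0.3]
grip_width: 0.0599
grasp_force: 0.0
```

View pics/w4.png

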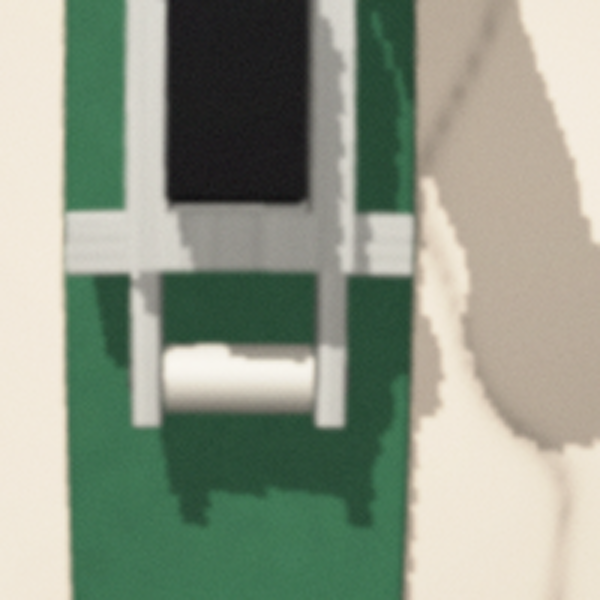

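The pad sits squarely in the pocket. Its released height also fits: the TCP rose 32 mm from grasp to seat. The roller shows in the crop at 163–315 × 345–412, at rest. Next is the wedge.

To row units: -0.437 m is -0.7283, -0.093 m is -0.155.

```bash
echo '[{"tx":-0.7283, "ty":-0.155, "jaw":0.06}, {"tx":-0.7283, "ty":-0.155, "jaw":0.06}, {"tx":-0.7283, "ty":-0.155, "jaw":0.06}, {"tx":-0.7283, "ty":-0.155, "jaw":0.06}, {"tx":-0.7283, "ty":-0.155, "jaw":0.06}, {"tx":-0.7283, "ty":-0.155, "jaw":0.06}, {"tx":-0.7283, "ty":-0.155, "jaw":0.06}, {"tx":-0.7283, "ty":-0.155, "jaw":0.06}]' | python3 steer.py;echo '[{"tx":-0.1833, "ty":-0.04, "jaw":0.06}, {"tx":-0.1833, "ty":-0.04, "jaw":0.06}, {"tx":-0.1833, "ty":-0.04, "jaw":0.06}, {"tx":-0.1833, "ty":-0.04, "jaw":0.06}, {"tx":-0.1833, "ty":-0.04, "jaw":0.06}, {"tx":-0.1833, "ty":-0.04, "jaw":0.06}]' | python3 steer.py;python3 - <<'E'
from cell import env, viewer
from h import *
c=load('wrist',4)
uv=[(294.3,186),(345.2,186)];a=plane(c,uv,.036)*1000;print('roller',a,a.mean(0),np.linalg.norm(a[1]-a[0]))
print('roller ends y', (plane(c,[(320,175),(320,197.3)],.031)*1000).round(1))
m=mask(c,'green');h=cv2.cvtColor(c['color'],cv2.COLOR_BGR2HSV)
m=((h[...,0]>60)&(h[...,0]<95)&(h[...,1]>70)).astype(np.uint8)
for S in(0,1):
    e=[]
    for y in range(200,258,3):
        k=np.where(m[y,220:420])[0]+220;e.append(((k.min()-.5,k.max()+.5)[S],y))
    p=plane(c,e,.012)*1000;v=cv2.fitLine(p.astype(np.float32),cv2.DIST_HUBER,0,.01,.01).ravel();d=v[:2]*np.sign(v[1]);print('edge',np.degrees(np.arctan2(d[1],d[0])),'x at y=0',v[2]-v[3]*d[0]/d[1])
c=viewer.read_camera('wrist');o=env.get_obs();print(o['tool_pos'],o['tool_rot']);c['fish']=True
pickle.dump(c,open('pics/wrist5.pkl','wb'));cv2.imwrite('pics/w5.png',c['color'])
for s,b in blobs(mask(c,'brass'),300):
    for z in(0,.0):
        r=rect(c,b,z)
    print(s,np.round(r[0],1),np.round(r[1],1),round(r[2],1))
E
```

```text
time_s: 8.75
tool_pos: [0.4853, -0.3189, 0.2134]
tool_rot: [-180.0, 0.0, 96.9]
force: [-0.1, 0.5, 0.3]
grip_width: 0.06
grasp_force: 0.0
time_s: 9.25
tool_pos: [0.4753, -0.4283, 0.213]
tool_rot: [180.0, -0.1, 96.9]
force: [0.3, -0.4, -0.0]
grip_width: 0.0602
grasp_force: 0.0
roller [[490.49468718  44.88618647]
 [534.37304306  50.20303489]] [512.43386512  47.54461068] 44.19930985060774
roller ends y [[511.6  56.6]
 [514.   37. ]]
edge 97.04419 x at y=0 463.88037
edge 96.48898 x at y=0 571.08734
[ 0.47556803 -0.42772963  0.21334005] [ 1.79974837e+02 -7.95965335e-02  9.69235060e+01]
[ 307   57   33   95 2957] [ 466.7 -320. ] [29.9 92.5] 7.8
[163 278  24  61 732] [ 327.6 -551.7] [77.2 26.6] 86.3
[450 278  24  61 785] [ 646.7 -513.2] [27.3 77.3] 16.1
[ 221  336  359   36 4632] [ 615.7 -579.9] [470.   25.4] 6.9
```

View pics/w5.png

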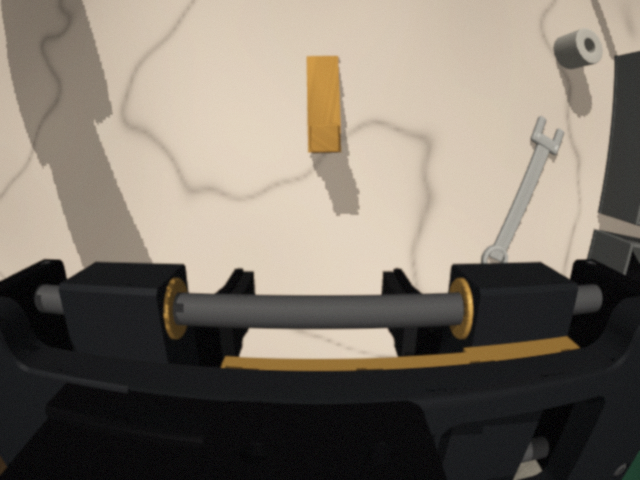

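The wedge shows at 307–340 × 57–153. It measures 30×92.5 mm with a yaw of 7.8°, and its tip is at row 57. That puts its origin near (471.5, −356) mm.

The rows are not in the units I measure in: shifts go in shares of 600 mm and turns go in shares of 90 degrees. I convert before sending: 0.11 m is 0.1833, 0.03 m is 0.05, -0.9 degrees is -0.01.

```bash
python3 go.py .4715 -.3561 .042 97.8; echo '[{"tx":0.06, "ty":0.0075, "tz":0.05, "twist":-0.0044, "jaw":0.06}, {"tx":0.12, "ty":0.0075, "tz":0.1, "twist":-0.01, "jaw":0.06}, {"tx":0.12, "ty":0.0075, "tz":0.15, "twist":-0.01, "jaw":0.06}, {"tx":0.12, "ty":0.0075, "tz":0.1833, "twist":-0.01, "jaw":0.06}, {"tx":0.12, "ty":0.0075, "tz":0.1833, "twist":-0.01, "jaw":0.06}, {"tx":0.12, "ty":0.0075, "tz":0.1833, "twist":-0.01, "jaw":0.06}, {"tx":0.12, "ty":0.0075, "tz":0.1833, "twist":-0.01, "jaw":0.06}]' | python3 steer.py; python3 go.py .4715 -.3561 .042 97.8
```

```text
now [ 0.4756 -0.4277  0.2133] 96.92 move 0.0716 0.0046 0.1713 turn -0.88 F [-0.2 -0.3  0.1]
time_s: 9.88
tool_pos: [0.4716, -0.3584, 0.1055]
tool_rot: [179.9, 0.1, 97.7]
force: [-0.5, -0.6, 0.5]
grip_width: 0.0604
grasp_force: 0.0
now [ 0.4716 -0.3584  0.1055] 97.69 move 0.0023 0.0002 0.0635 turn -0.11 F [-0.5 -0.6  0.5]
```

To row units: 0.0635 m is 0.1058, 0.055 m is 0.0917.

```bash
echo '[{"tx":0.0017, "tz":0.05, "jaw":0.06}, {"tx":0.0017, "tz":0.0917, "jaw":0.06}, {"tx":0.0017, "tz":0.1058, "jaw":0.06}, {"tx":0.0017, "tz":0.1058, "jaw":0.06}, {"tx":0.0017, "tz":0.1058, "jaw":0.02}, {"tx":0.0017, "tz":0.1058, "jaw":0.02}, {"tx":0.0017, "tz":0.1058, "jaw":0.02}, {"tx":0.0017, "tz":0.1058, "jaw":0.02}]' | python3 steer.py 45; echo '[{"jaw":0.02}, {"jaw":0.02}, {"tz":-0.05, "jaw":0.02}, {"tz":-0.1, "jaw":0.02}, {"tz":-0.1333, "jaw":0.02}, {"tz":-0.1333, "jaw":0.02}, {"tz":-0.1333, "jaw":0.02}]' | python3 steer.py;python3 go.py .5290 -.0933 .122 96.75
```

```text
time_s: 10.55
tool_pos: [0.471, -0.3579, 0.0416]
tool_rot: [179.9, 0.1, 97.6]
force: [-0.1, 0.9, -0.1]
grip_width: 0.0409
grasp_force: 0.0
time_s: 11.13
tool_pos: [0.4704, -0.3575, 0.1206]
tool_rot: [179.9, 0.1, 97.6]
force: [-0.2, -0.2, -3.1]
grip_width: 0.0237
grasp_force: 45.0
now [ 0.4704 -0.3575  0.1206] 97.63 move 0.254 0.0932 -0.0014 turn 0.88 F [-0.2 -0.2 -3.1]
```

To row units: 0.27 m is 0.45, 0.25 m is 0.4167, 0.9 degrees is 0.01.

```bash
python3 go.py .5244 -.0554 .10 96.75; echo '[{"tx":0.0333, "ty":0.01, "jaw":0.02}, {"tx":0.0833, "ty":0.025, "twist":0.01, "jaw":0.02}, {"tx":0.15, "ty":0.0467, "twist":0.01, "jaw":0.02}, {"tx":0.2167, "ty":0.07, "twist":0.01, "jaw":0.02}, {"tx":0.2833, "ty":0.0917, "twist":0.01, "jaw":0.02}, {"tx":0.35, "ty":0.115, "twist":0.01, "jaw":0.02}, {"tx":0.4167, "ty":0.1367, "twist":0.01, "jaw":0.02}, {"tx":0.45, "ty":0.1467, "twist":0.01, "jaw":0.02}]' | python3 steer.py; echo '[{"jaw":0.02}, {"jaw":0.02}, {"jaw":0.02}, {"jaw":0.02}]' | python3 steer.py; python3 go.py .5244 -.0554 .064 96.75
```

```text
now [ 0.4704 -0.3575  0.1206] 97.63 move 0.2922 0.0936 0.0206 turn 0.88 F [-0.2 -0.2 -3.1]
time_s: 11.8
tool_pos: [0.5204, -0.0716, 0.118]
tool_rot: [-179.9, -0.2, 97.0]
force: [0.1, 0.9, -3.7]
grip_width: 0.0232
grasp_force: 45.0
time_s: 12.13
tool_pos: [0.5204, -0.0796, 0.1188]
tool_rot: [-179.9, -0.0, 96.6]
force: [-0.1, -0.4, -3.4]
grip_width: 0.0235
grasp_force: 45.0
now [ 0.5204 -0.0796  0.1188] 96.59 move 0.0235 0.0067 0.0548 turn -0.16 F [-0.1 -0.4 -3.4]
```

To row units: 0.055 m is 0.0917, 0.045 m is 0.075, -0.16 degrees is -0.0018.

```bash
echo '[{"tx":0.0167, "ty":0.005, "tz":0.0167, "jaw":0.02}, {"tx":0.0392, "ty":0.0112, "tz":0.05, "twist":-0.0018, "jaw":0.02}, {"tx":0.0392, "ty":0.0112, "tz":0.075, "twist":-0.0018, "jaw":0.02}, {"tx":0.0392, "ty":0.0112, "tz":0.0917, "twist":-0.0018, "jaw":0.02}, {"tx":0.0392, "ty":0.0112, "tz":0.0917, "twist":-0.0018, "jaw":0.02}, {"tx":0.0392, "ty":0.0112, "tz":0.0917, "twist":-0.0018, "jaw":0.02}, {"tx":0.0392, "ty":0.0112, "tz":0.0917, "twist":-0.0018, "jaw":0.02}]' | python3 steer.py; python3 go.py .5244 -.0554 .0536 96.75
python3 - <<'E'
from cell import env, viewer
from h import *
c=viewer.read_camera('wrist');pickle.dump(c,open('pics/wrist6.pkl','wb'));c['fish']=True
s=viewer.read_camera('scene');pickle.dump(s,open('pics/scene6.pkl','wb'))
a=cv2.resize(c['color'][40:270,230:430],None,fx=2,fy=2,interpolation=cv2.INTER_CUBIC)
b=cv2.resize(s['color'][180:295,280:480],None,fx=2,fy=4,interpolation=cv2.INTER_CUBIC)
b=cv2.resize(s['color'][180:295,295:495],None,fx=1.99,fy=4,interpolation=cv2.INTER_CUBIC)
cv2.imwrite('pics/w6.png',np.hstack([a,b]))
E
```

```text
time_s: 12.72
tool_pos: [0.5259, -0.0546, 0.068]
tool_rot: [-180.0, 0.1, 96.8]
force: [-7.2, 2.2, 20.2]
grip_width: 0.0237
grasp_force: 45.1
now [ 0.5259 -0.0546  0.068 ] 96.76 move -0.0006 -0.0016 0.0144 turn 0.01 F [-7.2  2.2 20.2]
```

View pics/w6.png

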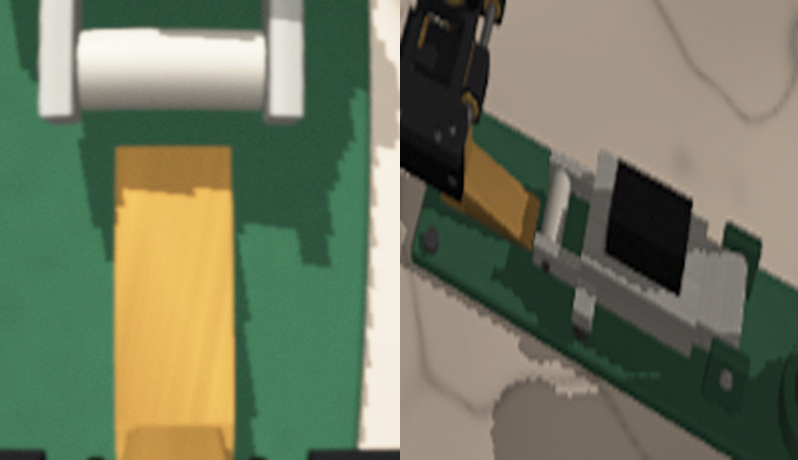

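The left panel shows the wedge well centred between the roller arms, with its tip at crop row 147 just short of the roller (rows 28–110). The upward force is 20 N about 14 mm early, so the tip may be drooping. I'll check its height.

Run:
```python
from h import *
c=load('wrist',6);s=load('scene',6)
tip=[(287.5,113.5),(346,113.5)]
for z in(.012,.015,.02,.03):
    a=plane(c,tip,z)*1000;print(z,a.round(1).tolist(),np.linalg.norm(a[1]-a[0]))
# width of wedge near the block (row ~250): cols
h=cv2.cvtColor(c['color'],cv2.COLOR_BGR2HSV)
m=(h[...,0]>12)&(h[...,0]<28)&(h[...,1]>110)
for y in(116,130,150,180,210,240,250):
    k=np.where(m[y,260:380])[0]+260;print(y,k.min(),k.max())
# tip far edge triangulated with scene: right-most brass corners in scene crop (540,197)/(1.99,4)+(295,180) and (535,250)
sc=[(295+540/1.99,180+195/4),(295+535/1.99,180+240/4)]
for u,v in zip([tip[0],tip[1]],sc):
    o1,d1=ray(c,u);o2,d2=ray(s,v);d1=d1[0];d2=d2[0]
    t=np.linalg.lstsq(np.c_[d1,-d2],o2-o1,rcond=None)[0];print((o1+t[0]*d1).round(4),(o2+t[1]*d2).round(4))
```

```text
0.012 [[499.3, 27.4], [530.2, 31.0]] 31.113048713492127
0.015 [[499.6, 27.1], [530.0, 30.7]] 30.64689944954177
0.02 [[500.0, 26.8], [529.7, 30.3]] 29.86998400962466
0.03 [[500.9, 26.0], [529.0, 29.3]] 28.31615312979021
116 288 345
130 288 345
150 287 346
180 287 346
210 287 347
240 287 347
250 287 347
[0.5233 0.0072 0.2754] [0.5893 0.3042 0.2921]
[0.517  0.0112 0.2213] [0.5716 0.315  0.2535]
```

```bash
python3 - <<'E'
from h import *
c=load('wrist',6);s=load('scene',6)
tip=[(287.5,113.5),(346,113.5)]
sc=[(295+140/1.99,180+197/4),(295+133/1.99,180+247/4)]
for u,v in zip(tip,sc):
    o1,d1=ray(c,u);o2,d2=ray(s,v);d1=d1[0];d2=d2[0]
    t=np.linalg.lstsq(np.c_[d1,-d2],o2-o1,rcond=None)[0];print((o1+t[0]*d1).round(4),(o2+t[1]*d2).round(4))
for y in(150,200,250):
    for z in(.025,.035,.045):
        a=plane(c,[(286.6,y),(347,y)],z)*1000;print(y,z,a.mean(0).round(1),np.linalg.norm(a[1]-a[0]).round(1))
E
echo '[{"jaw":0.02}, {"jaw":0.02}]' | python3 steer.py;python3 - <<'E'
from cell import env, viewer
o=env.get_obs();print(o['force'],o['wrist_torque'],o['tool_pos'])
E
```

```text
[0.4998 0.027  0.0172] [0.4996 0.0274 0.0173]
[0.53   0.0307 0.0151] [0.529  0.033  0.0152]
150 0.025 [517.1   9.8] 30.2
150 0.035 [517.1   9.9] 28.6
150 0.045 [517.2  10. ] 27.0
200 0.025 [520.1 -15.5] 30.8
200 0.035 [520. -14.] 29.1
200 0.045 [519.8 -12.6] 27.5
250 0.025 [523.2 -41.8] 31.7
250 0.035 [522.9 -38.9] 30.0
250 0.045 [522.6 -36.1] 28.4
time_s: 12.98
tool_pos: [0.5259, -0.0546, 0.068]
tool_rot: [-180.0, 0.1, 96.8]
force: [-8.0, 2.9, 20.2]
grip_width: 0.0235
grasp_force: 45.1
[-7.98856973  2.92351326 20.20405145] [0.52914508 1.74868775 0.02839547] [ 0.52586542 -0.05463935  0.06803061]
```

The tip's top edge triangulates to z≈15–16 mm, so the tip is on the plate. The fingers most likely slid up the block before the grip had built. I'll release it on the plate, go lower, and regrip with a proper pause.

```bash
echo '[{"jaw":0.05}, {"jaw":0.05}, {"jaw":0.05}, {"jaw":0.05}]' | python3 steer.py; python3 go.py .5244 -.0554 .0545 96.75;  python3 - <<'E'
from cell import env, viewer
from h import *
c=viewer.read_camera('wrist');pickle.dump(c,open('pics/wrist7.pkl','wb'));c['fish']=True
s=viewer.read_camera('scene')
a=cv2.resize(c['color'][40:270,230:430],None,fx=2,fy=2,interpolation=cv2.INTER_CUBIC)
b=cv2.resize(s['color'][200:280,295:395],None,fx=4,fy=5.75,interpolation=cv2.INTER_CUBIC)
cv2.imwrite('pics/w7.png',np.hstack([a,b]))
E
```

```text
time_s: 13.32
tool_pos: [0.5254, -0.0549, 0.0648]
tool_rot: [-180.0, 0.0, 96.8]
force: [1.3, -0.5, 0.0]
grip_width: 0.0424
grasp_force: 0.0
now [ 0.5254 -0.0549  0.0648] 96.79 move -0.0004 -0.001 0.0103 turn 0.04 F [ 1.3 -0.5  0. ]
```

View pics/w7.png

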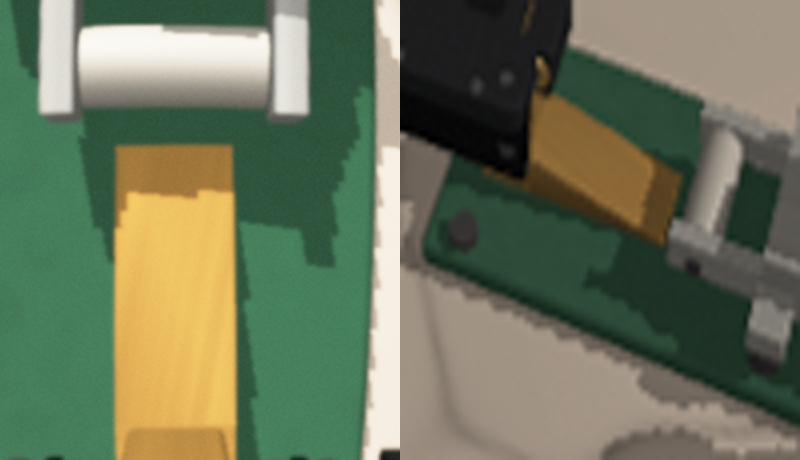

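The wedge is flat on the plate and centred on the roller: wedge centre at 175, roller centre at 174 in crop columns. It's released now, so I'll regrip lower.

To row units: 0.0105 m is 0.0175, 0.006 m is 0.01.

```bash
echo '[{"ty":-0.0017, "tz":0.01, "jaw":0.05}, {"ty":-0.0017, "tz":0.0175, "jaw":0.05}, {"ty":-0.0017, "tz":0.0175, "jaw":0.05}, {"ty":-0.0017, "tz":0.0175, "jaw":0.05}, {"ty":-0.0017, "tz":0.0175, "jaw":0.02}, {"ty":-0.0017, "tz":0.0175, "jaw":0.02}, {"ty":-0.0017, "tz":0.0175, "jaw":0.02}, {"ty":-0.0017, "tz":0.0175, "jaw":0.02}]' | python3 steer.py 45; echo '[{"jaw":0.02}, {"jaw":0.02}, {"jaw":0.02}, {"jaw":0.02}, {"jaw":0.02}, {"jaw":0.02}, {"jaw":0.02}, {"jaw":0.02}]' | python3 steer.py;python3 go.py .5244 -.0554 .0545 96.75
```

```text
time_s: 14.08
tool_pos: [0.5245, -0.0539, 0.0547]
tool_rot: [180.0, 0.0, 96.9]
force: [0.6, -0.3, 0.1]
grip_width: 0.031
grasp_force: 0.0
time_s: 14.75
tool_pos: [0.5247, -0.0539, 0.0547]
tool_rot: [180.0, 0.0, 96.9]
force: [1.2, -0.3, 0.5]
grip_width: 0.0239
grasp_force: 45.0
now [ 0.5247 -0.0539  0.0547] 96.9 move -0.0015 -0.0005 0.0002 turn 0.15 F [ 1.2 -0.3  0.5]
```

To row units: 0.04 m is 0.0667, 0.032 m is 0.0533, 0.15 degrees is 0.0017.

```bash
echo '[{"tx":0.0133, "jaw":0.02}, {"tx":0.0267, "twist":0.0017, "jaw":0.02}, {"tx":0.04, "twist":0.0017, "jaw":0.02}, {"tx":0.0533, "twist":0.0017, "jaw":0.02}, {"tx":0.0667, "twist":0.0017, "jaw":0.02}, {"tx":0.0667, "twist":0.0017, "jaw":0.02}, {"tx":0.0667, "twist":0.0017, "jaw":0.02}]' | python3 steer.py; echo '[{"tx":0.0067, "jaw":0.02}, {"tx":0.0133, "jaw":0.02}, {"tx":0.02, "jaw":0.02}, {"tx":0.02, "jaw":0.02}, {"tx":0.02, "jaw":0.02}, {"tx":0.02, "jaw":0.02}]' | python3 steer.py
cat > roll.py <<'E'
from cell import env, viewer
from h import *
import sys
c=viewer.read_camera('wrist');k=sys.argv[1];pickle.dump(c,open(f'pics/wrist{k}.pkl','wb'));s=viewer.read_camera('scene');pickle.dump(s,open(f'pics/scene{k}.pkl','wb'))
a=cv2.resize(c['color'][40:270,230:430],None,fx=2,fy=2,interpolation=cv2.INTER_CUBIC)
b=cv2.resize(s['color'][200:280,330:430],None,fx=4,fy=5.75,interpolation=cv2.INTER_CUBIC)
cv2.imwrite(f'pics/w{k}.png',np.hstack([a,b]))
o=env.get_obs();print(o['tool_pos'],o['force'],o['wrist_torque'])
E
python3 roll.py 8
```

```text
time_s: 15.33
tool_pos: [0.5193, -0.0118, 0.0547]
tool_rot: [-180.0, -0.1, 96.9]
force: [-0.7, 1.9, 4.4]
grip_width: 0.0236
grasp_force: 45.0
time_s: 15.83
tool_pos: [0.5184, -0.0049, 0.0547]
tool_rot: [-180.0, 0.2, 96.6]
force: [0.2, -6.6, 3.7]
grip_width: 0.0238
grasp_force: 45.0
[ 0.51832594 -0.00487494  0.05464389] [ 0.50584668 -5.92243205  4.40870968] [-1.26708641 -0.03235382  0.06895732]
```

```bash
echo '[{"tx":0.0067, "jaw":0.02}, {"tx":0.0117, "jaw":0.02}, {"tx":0.0167, "jaw":0.02}, {"tx":0.0167, "jaw":0.02}, {"tx":0.0167, "jaw":0.02}, {"tx":0.0167, "jaw":0.02}, {"tx":0.0167, "jaw":0.02}, {"tx":0.0167, "jaw":0.02}]' | python3 steer.py; python3 roll.py 9
python3 - <<'E'
from h import *
# vertical pixel shift of roller-end region in the scene camera, relative to rest
def pt(s,P):
    T=np.linalg.inv(s['world_from_camera']);q=T[:3,:3]@P+T[:3,3];return np.array([s['fx']*q[0]/q[2]+s['cx'],s['fy']*q[1]/q[2]+s['cy']])
s0=load('scene',6)
for z in(0,.004):print('roller px',pt(s0,np.array([.5122,.0475,.041+z])),'bar',pt(s0,np.array([.505,.087,.05+z*.76])))
g=lambda k:cv2.cvtColor(load('scene',k)['color'],cv2.COLOR_BGR2GRAY).astype(np.float32)
for k in(8,9):
    for n,(x0,x1,y0,y1) in{'roller/arms':(362,384,218,248),'bar':(380,408,222,262),'pivot/plate ref':(455,500,230,275)}.items():
        print(k,n,cv2.phaseCorrelate(g(6)[y0:y1,x0:x1],g(k)[y0:y1,x0:x1],cv2.createHanningWindow((x1-x0,y1-y0),cv2.CV_32F)))
E
```

```text
time_s: 16.6
tool_pos: [0.5172, 0.0047, 0.0546]
tool_rot: [-180.0, 0.2, 96.6]
force: [0.3, -7.6, 4.7]
grip_width: 0.0238
grasp_force: 45.0
[0.5172062  0.00464871 0.05464964] [-0.40706768 -6.49967372  4.19801433] [-1.34492784 -0.07140537  0.11770403]
roller px [373.38620777 230.33238554] bar [394.83159505 232.35834492]
roller px [373.58673732 229.07195325] bar [395.05071592 231.39077306]
8 roller/arms ((0.18613380037905003, -0.7511829766401892), 0.9308603452311621)
8 bar ((0.22409845080147228, -0.46900511783626797), 0.934231645266215)
8 pivot/plate ref ((0.5276108226331218, 0.5631618237845899), 1.013970107090326)
9 roller/arms ((0.1531242870392049, -0.9269532626028223), 0.9242908755938212)
9 bar ((0.44241752685965885, -1.0474410352082764), 0.8953802649180095)
9 pivot/plate ref ((0.5518598744487555, 0.536439958584161), 1.0078839327965254)
```

View pics/w9.png

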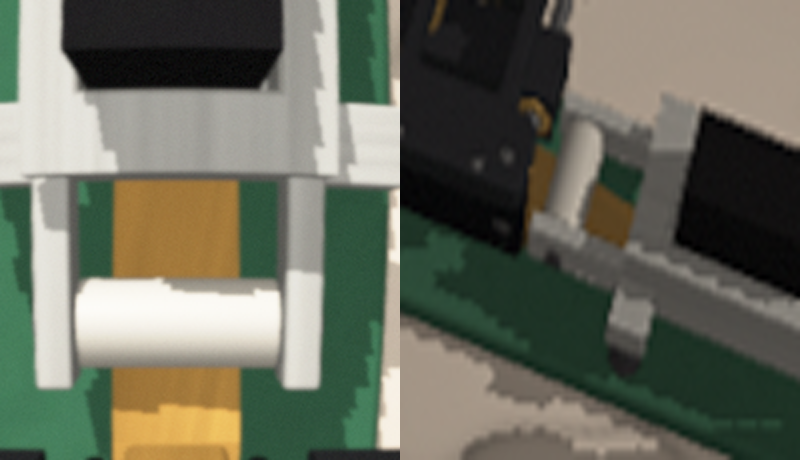

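The wrist view shows the wedge under the roller and centred, with the pad still home. The bar's shift in the scene camera (−1.05 px against −0.97 predicted for 4 mm) gives about 4 mm of lift, and the push distance gives about 3.9 mm. I'll settle briefly and hand in.

```bash
echo '[{"jaw":0.02}, {"jaw":0.02}, {"jaw":0.02}, {"jaw":0.02}, {"jaw":0.02}, {"jaw":0.02}, {"jaw":0.02}, {"jaw":0.02}]' | python3 steer.py && python3 -c "
from cell import env, viewer
print(env.get_obs()['tool_pos']);print(env.sign_off())"
```

```text
time_s: 17.37
tool_pos: [0.5172, 0.0046, 0.0547]
tool_rot: [-180.0, 0.2, 96.6]
force: [1.7, -7.0, 5.6]
grip_width: 0.0239
grasp_force: 45.0
[0.51723118 0.00463705 0.05465803]
the job is handed in; nothing more can be done
None
```

I handed the job in at about 17 s: the pad is home in the pocket and released, and the wedge is still gripped at 45 N under the roller with the carrier up about 4 mm; the sign-off returned no verdict.

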